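# Push the V-block row home and close the keeper

## Task

Three V-blocks stand in a row in the alignment rail: push the whole row as one train, from its tail block only, until it is fully home against the end stop, then push the swing keeper round behind it until it lies straight across the channel. Use only the fingertips or the outside of the fingers: do not grip, lift or tip anything, do not let the row come apart, and do not press on the front or middle block. Leave the loose things round the rail where they are.

Things in the scene. Friction and masses are not known exactly. Their poses are not given: they have to be found in the camera images.
- rail: fixed steel alignment rail: dark base plate 300 x 116 x 12 mm on the bench. Origin: centre of the plate's underside; x points along the channel to the end stop, z up. Channel 46 mm wide (y -23 to +23 mm), floor 12 mm above the bench, open at its tail end (-x); guide strips beside it 8 mm wide, tops 22 mm above the bench. Row home: block centres at x = +108, +74, +40 mm, tail's rear face at +23 mm
- stop_face (a point): centre of the stop's face that the front V-block must reach, 29 mm above the bench, at rail x = +125 mm, y = 0. The end stop is a steel block 66 mm wide, 20 mm thick, its top 48 mm above the bench
- vblock_front: steel V-block, 34 mm long (its x, along the rail), 45 mm wide, 34 mm high, about 0.3 kg; origin at the centre of its underside; a V groove along x cuts the top: 30 mm wide at the top, root 20 mm above the underside. The first of the row, nearest the end stop; it starts 50 to 85 mm short of the stop
- vblock_mid: steel V-block, 34 mm long (its x, along the rail), 45 mm wide, 34 mm high, about 0.3 kg; origin at the centre of its underside; a V groove along x cuts the top: 30 mm wide at the top, root 20 mm above the underside. The middle one, in contact with the front one
- vblock_tail: steel V-block, 34 mm long (its x, along the rail), 45 mm wide, 34 mm high, about 0.3 kg; origin at the centre of its underside; a V groove along x cuts the top: 30 mm wide at the top, root 20 mm above the underside. The last of the row, farthest from the stop: the one to push
- gate (a joint): angle of the swing keeper about its upright pivot, rad: 0 = it points to the rail's -x, alongside the channel; grows as it swings (counter-clockwise seen from above) over the channel; 1.57 = straight across the channel, at its limit; negative = swung outwards. Its stiff hinge (0.06 N m) stays where it is left
- gate_hinge (a point): pivot of the keeper, on its top face: rail x = +16 mm, y = +42 mm, 42 mm above the bench
- gate_tip (a point): centre of the keeper's rounded free end, on its top face, 68 mm from the pivot. The keeper is an aluminium bar 10 mm thick, 18 mm high (24 to 42 mm above the bench), ending 73 mm from the pivot axis; shut, its side towards the stop lies at rail x = +21 mm, 2 mm behind the tail block of a row that is home
- stepped_shaft: bystander: plain steel stepped shaft lying beside the rail, 105 mm long, 25 mm thick; origin at the centre of its underside
- ring_gauge_12: bystander: flat steel ring, 42 mm across, 12 mm high; origin at the centre of its underside
- loupe: bystander: small black eyepiece, 37 mm across, 35 mm high, fixed to the bench; origin at the centre of its underside
- plug_gauge: bystander: slim rod-shaped plug gauge lying down, 96 mm long, 16 mm thick; origin at the centre of its underside
- micrometer: bystander: outside micrometer with a green C-shaped frame, lying flat, 137 mm long, 13 mm high, fixed to the bench; origin at the centre of its underside
Things that resemble listed ones, but are neither listed nor needed, are in the scene too. What is shaped like the vblock_tail but purple is not meant.

How it is judged:
By the outcome, as a careful person would: the job done as asked, in the order asked, and still so for the second after the job is handed in, with the robot touching nothing.
It also fails if it takes over 51 s, if anything falls off the work surface, if the arm or the gripper's body presses on something with over 40 N, if the wrist force passes 120 N, or if a joint passes its speed limit or range.

## Robot

A 6-joint arm with a two-finger parallel gripper is mounted at the origin on the work surface; the furniture and walls round the work are solid. World frame = base frame: x ahead of the robot, y to its left, z up, the work surface at z = 0. Lengths are in m, angles in degrees, forces in N, time in s.
With the tool pointing down it reaches from about 0.4 to 0.925 m from the base axis. Payload 3.4 kg.
Tool frame: the origin (TCP) lies midway between the tips of the shut fingers; the grasp point (between the pads) lies 19 mm behind it; z points along the fingers, y is the line along which they close (so a half turn about z gives the same grasp; the last joint's range is limited). The gripper opens to 85 mm and grips with 20 to 120 N. Pads are 22 mm wide; open, the fingers measure 114 mm over their backs; the gripper's body (76 mm by 85 mm) begins 54 mm behind the grasp point. The pads swing forward as they close: fully open they stand 13 mm farther back than shut.
Start: joints at [-4.211, 17.578, 86.31, -0, 76.112, -4.211], TCP at [0.575, -0, 0.198] pointing down, gripper open.
Joint ranges: [-179.03, 179.03], [-60, 130.46], [8.19, 133.38], [-81.62, 261.62], [5.75, 156.47], [-153.77, 153.77]. Speed limits (degrees/s): [147.25, 147.25, 180, 180, 180, 180].

## Interface

Orientations are given as a 3x3 rotation matrix whose columns are the frame's x, y, z axes.
In Python, from bench import status, cams, job gives the robot as it stands. The module is installed in compiled form; this text tells all that it offers.
- The arm moves only by the tool move_arm, never from a script. Its argument "targets" is text: rows parted by semicolons, each of 5 numbers parted by spaces: the gripper command: -1 is shut, 1 is fully open, values between are in proportion, then the shift along the world's x, y, z in mm, then the turn about the world's z in rad. A call has exactly 8 rows; each row shifts and turns the commanded pose from where the row before left it; what a row does not reach is not made up. A row lasts 1/8 s, in which the tool goes at most 62.5 mm and 10.7 degrees, less where a joint would pass 70% of its speed; a pose out of reach is approached as far as the arm can. A call with a gripper value outside its range is refused whole. The fingers move at their own pace and stop on an object; "newtons" is the grip in N (left out, the last holds). Time passes only in rows, so rows that do not move let the fingers close, or fill a call up. It gives the time, the measured TCP pose, the force, the opening and the grip force at its end, in the units of the state.
- status.get_obs(): the state, without advancing time (a new reading comes with each control period).
- cams.get_image(name): name is "scene" or "side" or "wrist"; returns a dict with "img" (420x560x3 uint8, red, green, blue), "z_map" (420x560 float32, m along the optical axis (not along the pixel's ray), 0 where there is no reading), "camera_matrix" (3x3 intrinsics, pixels), "pose" (4x4, takes a point from camera to world coordinates). Camera axes: x right, y up, looking along -z (the intrinsics and any distortion apply to the point x, -y, -z); pixel columns grow to the right and rows downward; lengths in m; the calibration is good to about 2 mm. A picture is of the moment at which its call begins.
- job.close_job(): hands the job in; it is judged then, once.
The state is a dict: "time_s": time; "joint_positions": joint angles; "dq": joint speeds; "joint_efforts": joint torques, N m; "tcp_pos": TCP position; "tcp_rot": TCP orientation; "wrist_force": force on the tool from outside, world axes, zero at the start; "moment": the same for the moment, N m; "width": finger opening in m; "grasp_force": force on a finger pad.
Only numpy, scipy, OpenCV 4.12 (cv2) and the standard library are available. Lean on these libraries where they do the work, as an engineer would, in place of code of your own. Each camera call takes 0.05 s, during which the arm holds its last target. There are 200 camera calls.

## Working session

There is one attempt and no reset: what is moved stays moved. The work goes in short steps, Python scripts to look and compute and a tool call to move; the robot and the scene stay as the last step left them, time stands still between calls to the robot, and variables do not carry over. Pictures are saved under pics/ and viewed, at most 10 in all, crops included, and the job is handed in when it is done.

Besides the shell and the picture viewer there is one more tool, called by a JSON object that holds its "method" and its "body", one argument or row to a line. move_arm: Moves the arm, as the interface text tells. Its arguments: {"type":"object","properties":{"targets":{"type":"string"},"newtons":{"type":"number"}},"required":["targets"]}

```bash
mkdir -p pics
cat > h.py <<'E'
import numpy as np, cv2
from bench import status, cams, job
def grab(n,save=None):
    d=cams.get_image(n)
    if save: cv2.imwrite('pics/'+save,cv2.cvtColor(d['img'],cv2.COLOR_RGB2BGR))
    return d
def pts(d):
    K=d['camera_matrix'];z=d['z_map'];v,u=np.mgrid[:z.shape[0],:z.shape[1]]
    c=np.stack([(u-K[0,2])/K[0,0]*z,-(v-K[1,2])/K[1,1]*z,-z],-1)
    P=d['pose'];return c@P[:3,:3].T+P[:3,3]
E
python3 - <<'E'
from h import *
for n in('scene','side'):
    d=grab(n,n+'0.png'); np.savez(n+'0.npz',**d); print(n,d['pose'].round(3).tolist(),d['camera_matrix'].round(1).tolist())
print(status.get_obs())
E
```

```text
scene [[0.8, 0.398, -0.449, 0.089], [-0.6, 0.531, -0.598, -0.703], [0.0, 0.748, 0.664, 0.713], [0.0, 0.0, 0.0, 1.0]] [[483.9, 0.0, 280.2], [0.0, 483.9, 205.2], [0.0, 0.0, 1.0]]
side [[0.979, 0.089, -0.184, 0.397], [-0.204, 0.356, -0.912, -0.895], [-0.015, 0.93, 0.367, 0.378], [0.0, 0.0, 0.0, 1.0]] [[384.7, 0.0, 277.1], [0.0, 384.7, 211.3], [0.0, 0.0, 1.0]]
{'time_s': 0.1, 'joint_positions': array([-4.21174650e+00,  1.76193095e+01,  8.63755377e+01, -2.82799081e-04,
        7.61118320e+01, -4.21045306e+00]), 'dq': array([-0.04394468, -0.08179263, -0.15945115,  0.0156413 ,  0.06156343,
        0.00438514]), 'joint_efforts': array([ 4.70438190e-04, -4.58528459e+01, -2.52607870e+01, -1.75910814e-04,
        5.54533050e-03,  5.92343241e-08]), 'tcp_pos': array([5.74314014e-01, 1.89617211e-05, 1.96665577e-01]), 'tcp_rot': array([[ 2.15080125e-05,  9.99998275e-01, -1.85722726e-03],
       [ 9.99999991e-01, -2.12629607e-05,  1.31964605e-04],
       [ 1.31924887e-04, -1.85723008e-03, -9.99998267e-01]]), 'wrist_force': array([ 0.31636094,  1.03447537, -0.14566104]), 'moment': array([-0.0319106 ,  0.07132944,  0.03231634]), 'grasp_force': 0.0, 'width': 0.08552236527591116}
```

View pics/scene0.png

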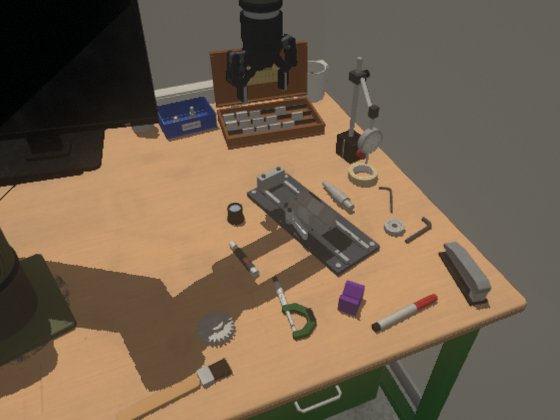

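View pics/side0.png

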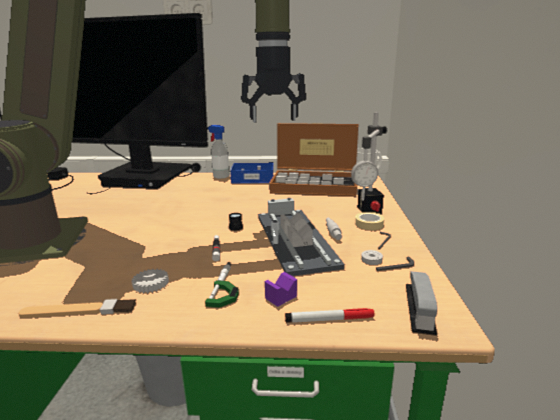

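The scene view shows the rail from the stop at (270,180) to its tail end at (370,250). The steel row is at about (310,212) and the keeper at about (297,225). Lookalike for the tail block: the purple V-block at (351,297), which I exclude. The loupe is at (235,213), plug gauge (244,259), micrometer (295,308), shaft (338,195) and ring (395,228).

Run:
```python
from h import *
d=dict(np.load('scene0.npz')); cv2.imwrite('pics/crop1.png',cv2.resize(cv2.cvtColor(d['img'][155:275,215:405],cv2.COLOR_RGB2BGR),None,fx=4,fy=4,interpolation=2))
def height(d):
    p=pts(d); return p
# top-down orthographic from both depth maps: height classes
for n in('scene','side'):
    d=dict(np.load(n+'0.npz')); p=pts(d)
    for uv in ([(270,180),(283,172),(320,220),(375,245),(330,262),(235,213),(338,195),(395,228)] if n=='scene' else [(281,207),(335,255)]):
        print(n,uv,p[uv[1],uv[0]].round(4))
    if n=='scene':
        g=d['img'].max(2)
        m=(p[...,2]>.007)&(p[...,2]<.06); m[:155]=0;m[275:]=0;m[:,:243]=0;m[:,382:]=0
        k,l,s,c=cv2.connectedComponentsWithStats(m.astype('uint8'))
        for i in range(1,k):
            if s[i,4]>60:
                q=p[l==i]; print(s[i],q.mean(0).round(3),cv2.minAreaRect((q[:,:2]*1000).astype('float32')))
        st=m&(p[...,2]>.044)&(p[...,2]<.053); st[:,330:]=0
        q=p[st]; print('stop top',len(q),q.mean(0),cv2.minAreaRect((q[:,:2]*1000).astype('float32')))
```

```text
scene (270, 180) [ 0.5772 -0.0156  0.0393]
scene (283, 172) [ 0.6151 -0.0135  0.0429]
scene (320, 220) [ 0.5817 -0.1817  0.0398]
scene (375, 245) [ 0.6413 -0.2825  0.0137]
scene (330, 262) [ 0.5426 -0.2599  0.0094]
scene (235, 213) [ 0.4594 -0.0538  0.0325]
scene (338, 195) [ 0.6764 -0.1325  0.0244]
scene (395, 228) [ 0.7111 -0.2714  0.0115]
[341 155  25   7 112] [ 0.809 -0.044  0.018] ((809.1369018554688, -39.44492721557617), (23.993244171142578, 60.384159088134766), 37.725040435791016)
[348 163  30  22 387] [ 0.783 -0.102  0.016] ((785.6776733398438, -99.3061752319336), (68.9659194946289, 66.7929458618164), 23.95454978942871)
[ 247  166  133  109 5796] [ 0.581 -0.154  0.021] ((588.878662109375, -139.92340087890625), (122.08187103271484, 302.1603088378906), 0.6411074995994568)
[322 181  33  30 338] [ 0.681 -0.13   0.018] ((684.9293823242188, -121.15188598632812), (107.05599975585938, 24.63336753845215), 82.66461181640625)
[243 252  17  23 172] [ 0.411 -0.176  0.014] ((412.10601806640625, -169.1059112548828), (59.42343521118164, 16.45561981201172), 85.86021423339844)
stop top 491 [ 0.58596094 -0.09164478  0.04647861] ((578.049072265625, -95.3154067993164), (203.80848693847656, 75.51405334472656), 87.57257080078125)
side (281, 207) [ 0.5847 -0.015   0.035 ]
side (335, 255) [ 0.644  -0.2485  0.0133]
```

View pics/crop1.png

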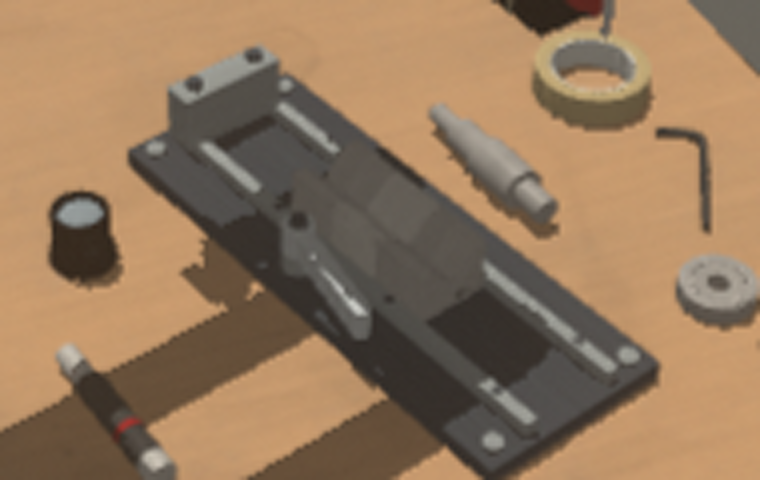

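The crop confirms the choice. The stop is at crop (225,90), and the three grey blocks run from (340,190) to (440,270) with the tail nearest the open end. The keeper pivots at crop (297,225) with its tip at (360,320), lying roughly alongside the channel.

```bash
cat >> h.py <<'E'
def ray(d,u,v,z):
    K=d['camera_matrix'];P=d['pose'];r=P[:3,:3]@np.array([(u-K[0,2])/K[0,0],-(v-K[1,2])/K[1,1],-1]);o=P[:3,3]
    return (o+r*(z-o[2])/r[2])[:2]
E
python3 - <<'E'
from h import *
w=grab('wrist','w0.png'); np.savez('wrist0.npz',**w); print(w['pose'].round(3).tolist())
d=dict(np.load('scene0.npz'))
L,R,B=[ray(d,*uv,.012)*1000 for uv in((247.5,193),(379.5,247),(337.5,274.5))]
print(L,R,B,'len',np.linalg.norm(L-B),np.linalg.norm(R-B),'ctr',(L+R)/2,'yaw',np.degrees(np.arctan2(*(L-B)[::-1])))
for n in('scene','side','wrist'):
    d=dict(np.load(n+'0.npz')); p=pts(d)
    m=(p[...,2]>.006)&(p[...,2]<.016)&(abs(p[...,0]-.59)<.08)&(abs(p[...,1]+.14)<.17)
    q=p[m]*1000; print(n,len(q), cv2.minAreaRect(q[:,:2].astype('float32')) if len(q) else 0)
    m=(p[...,2]>.038)&(p[...,2]<.055)&(abs(p[...,0]-.59)<.07)&(abs(p[...,1]+.14)<.17)
    q=p[m]*1000
    for a,b in((-.1,.03),):
        t=q[(q[:,1]>-35)]; print(' stop',len(t),t[:,2].mean() if len(t) else 0, cv2.minAreaRect(t[:,:2].astype('float32')) if len(t) else 0)
        t=q[(q[:,1]<-50)&(q[:,0]>565)&(q[:,2]>42)]; print(' blk',len(t), cv2.minAreaRect(t[:,:2].astype('float32')) if len(t) else 0)
E
```

```text
[[1.0, -0.0, 0.003, 0.575], [-0.0, 0.96, 0.28, 0.072], [-0.003, -0.28, 0.96, 0.373], [0.0, 0.0, 0.0, 1.0]]
[529.14514267   4.82346478] [ 645.89476391 -290.7061693 ] [ 531.55019422 -293.53636197] len 298.3695200458718 114.37958999799561 ctr [ 587.51995329 -142.94135226] yaw 90.46184608888456
scene 3210 ((599.7741088867188, -139.5670928955078), (139.4580078125, 302.5672607421875), 1.0976181030273438)
 stop 244 46.26899753143449 ((586.2146606445312, -5.949040412902832), (67.88309478759766, 21.730266571044922), 2.600829839706421)
 blk 416 ((590.3170166015625, -145.4795379638672), (49.89116668701172, 104.6508560180664), 0.8235361576080322)
side 1974 ((600.2864379882812, -139.88592529296875), (138.54827880859375, 301.99896240234375), 1.1964986324310303)
 stop 183 46.00364827383566 ((586.6452026367188, -5.612827301025391), (64.87395477294922, 22.950170516967773), 1.6765356063842773)
 blk 262 ((589.685791015625, -144.69920349121094), (45.79192352294922, 103.64217376708984), 1.6993834972381592)
wrist 12310 ((589.5093994140625, -119.37942504882812), (116.24844360351562, 265.4232482910156), 1.0417441129684448)
 stop 1515 47.51587754018697 ((587.4259033203125, -1.7176504135131836), (66.00988006591797, 20.242666244506836), 1.286879539489746)
 blk 1799 ((589.9285278320312, -141.9037322998047), (45.04037094116211, 103.10907745361328), 0.8348730206489563)
```

View pics/w0.png

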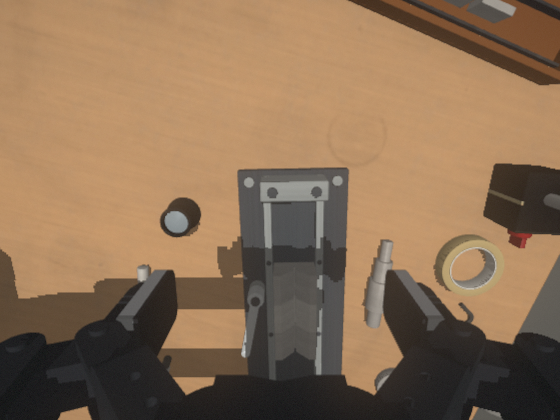

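The wrist view shows the stop at (294,190), the row at (295,300), and the keeper pivot at (256,290) with its tip at (246,350), swung slightly outward. From the wrist depth, rail yaw is 91.0° and the origin is about (589.8,-136.7) mm. The tail's rear face is near world y = -193, about 79 mm short of home.

{"method": "move_arm", "body": {
  "targets": "-1 3.4 -45 0 0.018; -1 3.4 -45 0 0; -1 3.4 -45 0 0; -1 3.2 -46 0 0; -1 3 -46 0 0; -1 0 0 -30 0; -1 0 0 -40 0; -1 0 0 -40 0",
  "newtons": 20
}}

```text
time_s: 1.15
tcp_pos: [0.5912, -0.2274, 0.0863]
tcp_rot: [[-0.017, 1.0, 0.0], [1.0, 0.017, -0.0], [-0.0, 0.0, -1.0]]
wrist_force: [0.8, 0.2, 0.3]
width: 0.0003
grasp_force: 0.0
```

Run:
```python
from h import *
o=status.get_obs();print(o['tcp_pos'],o['tcp_rot'].round(3).tolist(),o['width'],o['wrist_force'])
w=grab('wrist','w1.png'); np.savez('wrist1.npz',**w); p=pts(w)
m=(p[...,2]>.042)&(p[...,2]<.055)&(p[...,0]>.56)&(p[...,0]<.62)&(p[...,1]<-.04)&(p[...,1]>-.21)
print(cv2.minAreaRect((p[m]*1000)[:,:2].astype('float32')))
O=np.array([.5898,-.1367]);X=np.array([-.0178,.9998]);Y=np.array([-.9998,-.0178])
q=p[...,:2]-O; rx=q@X*1e3; ry=q@Y*1e3
m=(p[...,2]>.037)&(p[...,2]<.047)&(ry>30)&(ry<100)&(rx>-90)&(rx<40)
t=np.stack([rx[m],ry[m]],1).astype('float32'); print(len(t), cv2.minAreaRect(t) if len(t) else 0)
```

```text
[ 0.59124335 -0.22738741  0.08627219] [[-0.017, 1.0, 0.0], [1.0, 0.017, -0.0], [-0.0, 0.0, -1.0]] 0.00025728751082067946 [0.7646111  0.24650642 0.33195877]
((590.347900390625, -145.1256866455078), (45.198909759521484, 96.84198760986328), 1.1078879833221436)
2666 ((-16.02181053161621, 46.1837272644043), (17.605243682861328, 81.0758056640625), 81.22496032714844)
```

View pics/w1.png

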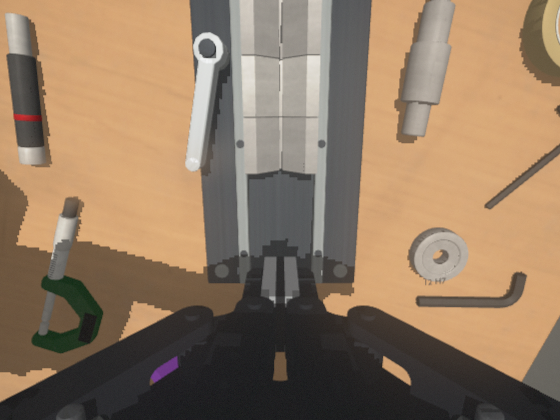

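The view from above shows the tail's rear face at row 172. The shut fingertips at (280,270) are centred in the channel. The keeper is about -9°, its tip at (193,163). Next I lower the tips behind the row and approach.

{"method": "move_arm", "body": {
  "targets": "-1 0 0 -25 0; -1 0 0 -25 0; -1 0 0 -12 0; -1 0 0 0 0; -1 0 5 0 0; -1 0 5 0 0; -1 -0.2 4 0 0; -1 0 0 0 0"
}}

```text
time_s: 2.2
tcp_pos: [0.5913, -0.2125, 0.0259]
tcp_rot: [[-0.019, 1.0, 0.0], [1.0, 0.019, -0.0], [-0.0, 0.0, -1.0]]
wrist_force: [0.4, -1.2, -0.0]
width: -0.0001
grasp_force: 0.0
```

{"method": "move_arm", "body": {
  "targets": "-1 0 2 0 0; -1 0 2 0 0; -1 -0.1 2 0 0; -1 0 2 0 0; -1 0 2 0 0; -1 -0.1 2 0 0; -1 0 2 0 0; -1 0 2 0 0"
}}

```text
time_s: 3.2
tcp_pos: [0.591, -0.1969, 0.0255]
tcp_rot: [[-0.018, 1.0, 0.0], [1.0, 0.018, 0.0], [0.0, 0.0, -1.0]]
wrist_force: [-0.4, 0.1, 0.7]
width: -0.0001
grasp_force: 0.0
```

{"method": "move_arm", "body": {
  "targets": "-1 0 2 0 0; -1 0 2 0 0; -1 -0.1 2 0 0; -1 0 2 0 0; -1 0 2 0 0; -1 -0.1 2 0 0; -1 0 2 0 0; -1 0 2 0 0"
}}

```text
time_s: 4.2
tcp_pos: [0.5908, -0.1809, 0.0255]
tcp_rot: [[-0.018, 1.0, -0.0], [1.0, 0.018, 0.0], [0.0, -0.0, -1.0]]
wrist_force: [-0.6, -0.0, 0.2]
width: 0.0001
grasp_force: 0.0
```

Run:
```python
from h import *
w=grab('side'); np.savez('side2.npz',**w)
cv2.imwrite('pics/s2.png',cv2.resize(cv2.cvtColor(w['img'][180:290,230:370],cv2.COLOR_RGB2BGR),None,fx=5,fy=5,interpolation=2))
```

```text
(no output)
```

View pics/s2.png

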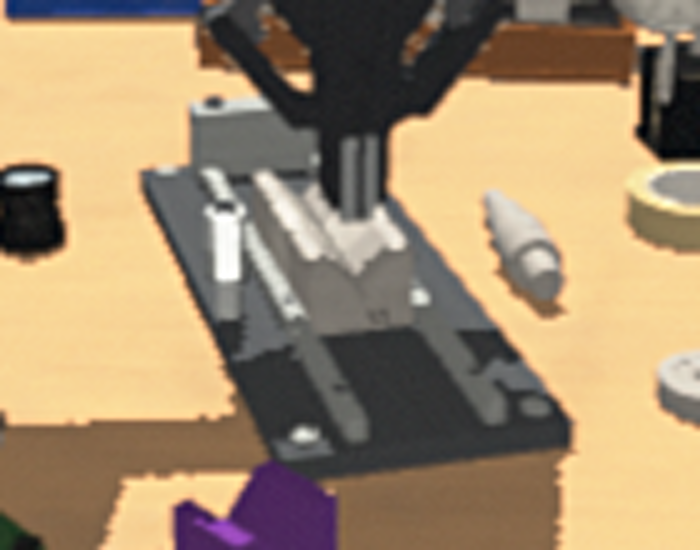

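Run:
```python
from h import *
o=status.get_obs();print(o['time_s'],o['tcp_pos'],o['joint_positions'],o['wrist_force'],o['moment'])
d=dict(np.load('side2.npz'));p=pts(d);P=np.linalg.inv(d['pose']);K=d['camera_matrix']
def proj(x):
    c=P[:3,:3]@x+P[:3,3]; return K[0,2]+K[0,0]*c[0]/-c[2],K[1,2]-K[1,1]*c[1]/-c[2]
u,v=proj(o['tcp_pos']);print('tcp at crop',(u-230)*5,(v-180)*5)
for a,b in((365,150),(360,180),(350,207),(360,225),(385,215),(360,260),(340,290),(390,290),(380,320),(255,130)):
    print((a,b),p[180+b//5,230+a//5].round(4))
```

```text
4.25 [ 0.59076352 -0.18063172  0.02549437] [-2.09241091e+01  3.04151259e+01  9.27342768e+01  1.01659702e-02
  5.68601846e+01 -2.19674055e+01] [-0.37869813  0.95586104 -0.23284836] [ 0.01211191 -0.03959081  0.02430507]
tcp at crop 352.2086996222666 289.6366378883504
(365, 150) [ 0.5923 -0.1932  0.0937]
(360, 180) [ 0.5906 -0.1922  0.0804]
(350, 207) [ 0.5867 -0.1912  0.0692]
(360, 225) [ 0.6014 -0.1535  0.0428]
(385, 215) [ 0.6125 -0.154   0.0466]
(360, 260) [ 0.5954 -0.1758  0.0367]
(340, 290) [ 0.5816 -0.1953  0.0331]
(390, 290) [ 0.6031 -0.1954  0.0308]
(380, 320) [ 0.5991 -0.1947  0.017 ]
(255, 130) [ 0.5849 -0.0143  0.0374]
```

The crop shows the fingertips ending at (360,215), above the groove rather than behind the tail. Their visible end is near z = 66 mm although the TCP reads 25 mm, and the row has not moved. I'll check that offset.

Run:
```python
from h import *
sc=grab('scene','s3.png'); np.savez('scene3.npz',**sc)
for n,xy in(('side0',(.5743,0)),('scene0',(.5743,0)),('side2',(.5908,-.1807)),('scene3',(.5908,-.1807))):
    p=pts(dict(np.load(n+'.npz')))
    r=.065 if n[-1]=='0' else .02
    m=(np.hypot(p[...,0]-xy[0],p[...,1]-xy[1])<r)&(p[...,2]>.049)&(p[...,2]<.4)
    q=p[m]; q=q[np.argsort(q[:,2])]; print(n,len(q),q[:6].round(3).tolist())
p=pts(dict(np.load('wrist1.npz')))
for uv in((272,262),(290,262),(272,290),(290,290),(281,310)): print(uv,p[uv[1],uv[0]].round(4))
img=sc['img'][155:275,215:405]; cv2.imwrite('pics/s3c.png',cv2.resize(cv2.cvtColor(img,cv2.COLOR_RGB2BGR),None,fx=4,fy=4,interpolation=2))
```

```text
side0 2327 [[0.573, 0.001, 0.049], [0.572, -0.014, 0.049], [0.601, 0.001, 0.049], [0.614, -0.01, 0.049], [0.591, -0.011, 0.049], [0.595, -0.005, 0.049]]
scene0 3012 [[0.617, -0.011, 0.049], [0.582, -0.012, 0.049], [0.559, -0.004, 0.049], [0.593, -0.016, 0.049], [0.603, -0.01, 0.049], [0.615, -0.014, 0.049]]
side2 721 [[0.592, -0.188, 0.061], [0.587, -0.188, 0.061], [0.584, -0.184, 0.062], [0.589, -0.191, 0.062], [0.585, -0.191, 0.063], [0.583, -0.18, 0.063]]
scene3 464 [[0.604, -0.189, 0.049], [0.585, -0.188, 0.059], [0.585, -0.191, 0.061], [0.595, -0.192, 0.062], [0.584, -0.189, 0.063], [0.588, -0.193, 0.064]]
(272, 262) [ 0.5882 -0.2149  0.1308]
(290, 262) [ 0.5956 -0.2154  0.1295]
(272, 290) [ 0.5887 -0.2156  0.1527]
(290, 290) [ 0.5949 -0.2148  0.1538]
(281, 310) [ 0.5919 -0.2216  0.1557]
```

View pics/s3c.png

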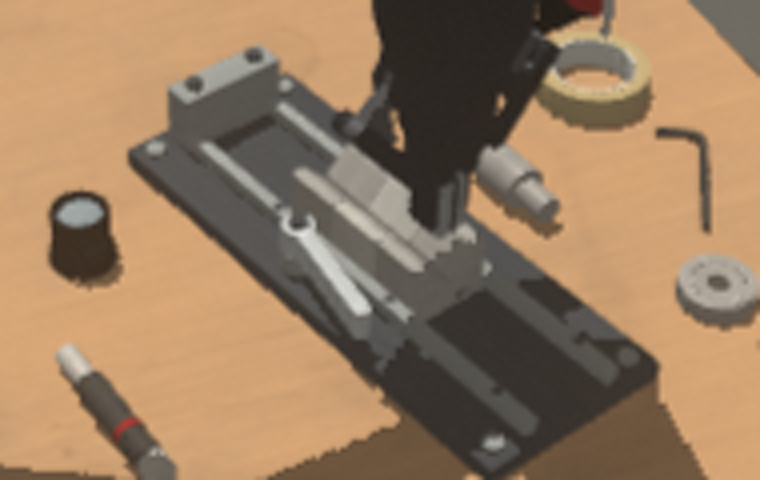

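Both views agree that the true fingertips sit about 35 mm above the reported TCP (tips at about 60 mm). They hovered over the tail and touched nothing. I'll correct for this offset: back off, then lower slowly.

{"method": "move_arm", "body": {
  "targets": "-1 0.2 -14 0 0; -1 0.2 -14 0 0; -1 0.2 -14 0 0; -1 0 0 0 0; -1 0 0 -9 0; -1 0 0 -9 0; -1 0 0 -9 0; -1 0 0 0 0"
}}

```text
time_s: 5.3
tcp_pos: [0.5904, -0.2222, -0.0028]
tcp_rot: [[-0.018, 1.0, -0.002], [1.0, 0.019, 0.001], [0.001, -0.002, -1.0]]
wrist_force: [-0.1, 0.7, -0.2]
width: 0.0001
grasp_force: 0.0
```

```bash
cat >> h.py <<'E'
def tip():
    o=status.get_obs();t=o['tcp_pos'];print(o['time_s'],t.round(4),o['wrist_force'].round(2))
    for n in('side','scene'):
        p=pts(grab(n)); m=(abs(p[...,0]-t[0])<.018)&(abs(p[...,1]-t[1])<.014)&(p[...,2]>.016)&(p[...,2]<.09)
        q=p[m]; z=np.sort(q[:,2]); print(n,len(q),z[:8].round(3), 'x',np.percentile(q[:,0],[1,99]).round(4),'y',np.percentile(q[:,1],[1,99]).round(4))
E
python3 -c "
from h import *
tip()"
```

```text
5.3 [ 0.5904 -0.2222 -0.0028] [-0.11  0.66 -0.17]
side 385 [0.033 0.033 0.033 0.033 0.034 0.034 0.035 0.035] x [0.5736 0.607 ] y [-0.2358 -0.2147]
scene 246 [0.031 0.032 0.033 0.035 0.035 0.036 0.036 0.036] x [0.5736 0.6045] y [-0.2362 -0.2149]
```

Confirmed: the tips are at z≈32 with no contact. I'll lower 9 mm more and approach the tail.

{"method": "move_arm", "body": {
  "targets": "-1 0 0 -4 0; -1 0 0 -4 0; -1 0 0 0 0; -1 0 3 0 0; -1 0 3 0 0; -1 -0.1 3 0 0; -1 0 3 0 0; -1 0 2 0 0"
}}

```text
time_s: 6.4
tcp_pos: [0.5913, -0.2087, -0.0095]
tcp_rot: [[-0.018, 1.0, -0.0], [1.0, 0.018, 0.0], [0.0, -0.0, -1.0]]
wrist_force: [-0.2, -0.1, -0.6]
width: -0.0001
grasp_force: 0.0
```

{"method": "move_arm", "body": {
  "targets": "-1 0 1.5 0 0; -1 0 1.5 0 0; -1 -0.1 1.5 0 0; -1 0 1.5 0 0; -1 0 1.5 0 0; -1 -0.1 1.5 0 0; -1 0 1.5 0 0; -1 0 1.5 0 0"
}}

```text
time_s: 7.4
tcp_pos: [0.5915, -0.1984, -0.0094]
tcp_rot: [[-0.018, 1.0, 0.001], [1.0, 0.018, -0.002], [-0.002, 0.001, -1.0]]
wrist_force: [0.3, -5.4, -1.7]
width: -0.0002
grasp_force: 2.5
```

Contact at about 5 N. Now push steadily.

{"method": "move_arm", "body": {
  "targets": "-1 -0.1 2.5 0 0; -1 0 2.5 0 0; -1 -0.1 2.5 0 0; -1 0 2.5 0 0; -1 -0.1 2.5 0 0; -1 0 2.5 0 0; -1 -0.1 2.5 0 0; -1 0 2.5 0 0"
}}

```text
time_s: 8.4
tcp_pos: [0.5911, -0.1784, -0.0094]
tcp_rot: [[-0.018, 1.0, 0.001], [1.0, 0.018, -0.002], [-0.002, 0.001, -1.0]]
wrist_force: [0.3, -4.7, -1.4]
width: 0.0001
grasp_force: 2.5
```

```bash
cat >> h.py <<'E'
def look(ylim=(-.2,-.03),pic=None,xlo=.555):
    for n in('wrist','scene'):
        d=grab(n,pic if n=='wrist' else None);p=pts(d)
        O=np.array([.5898,-.1367]);X=np.array([-.0178,.9998]);Y=np.array([-.9998,-.0178])
        q=p[...,:2]-O; rx=q@X*1e3; ry=q@Y*1e3; z=p[...,2]*1e3
        m=(z>41.5)&(z<49)&(abs(ry)<24)&(rx>-90)&(rx<118)
        print(n,'row top x-range',np.percentile(rx[m],[.5,99.5]).round(1) if m.any() else None,'y',np.percentile(ry[m],[1,99]).round(1) if m.any() else None)
        m=(z>38)&(z<44)&(ry>30)&(ry<70)&(rx>-70)&(rx<30)
        if m.sum()>20:
            t=np.stack([rx[m],ry[m]],1).astype('float32'); print('  gate',m.sum(),cv2.minAreaRect(t))
E
python3 -c "
from h import *
look(pic='w4.png')"
```

```text
wrist row top x-range [-33.5  62.6] y [-23.1  21.4]
  gate 5463 ((-15.8310546875, 46.05687713623047), (18.546348571777344, 81.47947692871094), 82.12762451171875)
scene row top x-range [-54.   69.9] y [-22.4  23.4]
  gate 156 ((-18.14802360534668, 50.660362243652344), (16.61043357849121, 83.08805084228516), 75.09973907470703)
```

The row is moving, with the push force steady. Continuing.

{"method": "move_arm", "body": {
  "targets": "-1 -0.1 3 0 0; -1 0 3 0 0; -1 -0.1 3 0 0; -1 0 3 0 0; -1 -0.1 3 0 0; -1 0 3 0 0; -1 -0.1 3 0 0; -1 0 3 0 0"
}}

```text
time_s: 9.5
tcp_pos: [0.5905, -0.1539, -0.0094]
tcp_rot: [[-0.018, 1.0, 0.0], [1.0, 0.018, -0.001], [-0.001, 0.0, -1.0]]
wrist_force: [0.0, -5.2, -2.1]
width: 0.0002
grasp_force: 2.6
```

{"method": "move_arm", "body": {
  "targets": "-1 -0.1 2.5 0 0; -1 0 2.5 0 0; -1 -0.1 2.5 0 0; -1 0 2.5 0 0; -1 -0.1 2.5 0 0; -1 0 2.5 0 0; -1 0 2 0 0; -1 0 2 0 0"
}}

```text
time_s: 10.5
tcp_pos: [0.5902, -0.1348, -0.0095]
tcp_rot: [[-0.018, 1.0, 0.0], [1.0, 0.018, -0.001], [-0.001, 0.0, -1.0]]
wrist_force: [0.1, -5.0, -0.9]
width: 0.0004
grasp_force: 2.6
```

```bash
python3 -c "
from h import *
look(pic='w5.png')"
```

```text
wrist row top x-range [  9.9 106.1] y [-23.   21.5]
  gate 2188 ((-8.045516967773438, 43.86333465576172), (17.93512535095215, 66.25408172607422), 84.3270263671875)
scene row top x-range [-11.1 113.3] y [-22.1  23.4]
  gate 156 ((-19.275192260742188, 47.76357650756836), (15.695120811462402, 82.32677459716797), 80.9359359741211)
```

{"method": "move_arm", "body": {
  "targets": "-1 0 1.3 0 0; -1 0 1.3 0 0; -1 -0.1 1.3 0 0; -1 0 1.2 0 0; -1 0 1.2 0 0; -1 -0.1 1.2 0 0; -1 0 1.2 0 0; -1 0 1 0 0"
}}

```text
time_s: 11.6
tcp_pos: [0.5902, -0.1263, -0.0094]
tcp_rot: [[-0.019, 1.0, 0.001], [1.0, 0.019, -0.003], [-0.003, 0.001, -1.0]]
wrist_force: [-0.4, -10.4, -2.4]
width: -0.0001
grasp_force: 5.2
```

{"method": "move_arm", "body": {
  "targets": "-1 0 0.6 0 0; -1 0 0.6 0 0; -1 0 0.6 0 0; -1 0 0.5 0 0; -1 0 0.5 0 0; -1 0 0.5 0 0; -1 0 0 0 0; -1 0 0 0 0"
}}

```text
time_s: 12.6
tcp_pos: [0.5905, -0.1263, -0.0093]
tcp_rot: [[-0.02, 1.0, 0.001], [1.0, 0.02, -0.007], [-0.007, 0.001, -1.0]]
wrist_force: [-0.6, -18.0, -4.2]
width: 0.0001
grasp_force: 9.0
```

The row stalled against the stop at 18 N with the pusher at y = -126.3 mm, which matches home. I back off, lift, and look.

{"method": "move_arm", "body": {
  "targets": "-1 0 -3 0 0; -1 0 -6 0 0; -1 0 -15 0 0; -1 0 -15 0 0; -1 0 0 -2 0; -1 0 0 32 0; -1 0 0 30 0; -1 0 0 0 0"
}}

```text
time_s: 13.6
tcp_pos: [0.5919, -0.1604, 0.0529]
tcp_rot: [[-0.018, 1.0, 0.005], [1.0, 0.018, -0.001], [-0.001, 0.005, -1.0]]
wrist_force: [0.6, -0.8, 0.2]
width: -0.0
grasp_force: 0.0
```

```bash
python3 -c "
from h import *
look(pic='w6.png');print(status.get_obs()['tcp_pos'])"
```

```text
wrist row top x-range [23.2 97.1] y [-23.2  21.3]
  gate 2469 ((-15.32272720336914, 49.766395568847656), (17.5563907623291, 82.17251586914062), 75.06401062011719)
scene row top x-range [ 19.4 117.2] y [-23.4  23. ]
  gate 152 ((-17.902420043945312, 51.017601013183594), (17.441713333129883, 81.61389923095703), 75.21101379394531)
[ 0.58951506 -0.15968878  0.05035452]
```

View pics/w6.png

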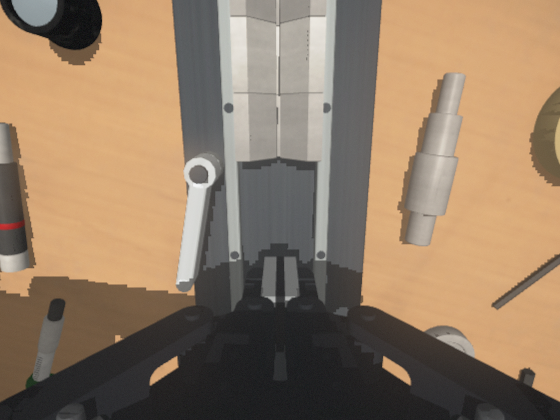

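The row is home: the tail's rear face is at rail x≈23 and the blocks are in contact. The keeper's pivot is at (202,173) with its tip at (185,285), about -9.5°. Next, go outside the keeper and lower.

{"method": "move_arm", "body": {
  "targets": "-1 -20 -5 0 0; -1 -30 -7 0 0; -1 -32 -7 0 0; -1 0 0 0 0; -1 0 0 -20 0; -1 0 0 -20 0; -1 0 0 -17 0; -1 0 0 0 0"
}}

```text
time_s: 14.7
tcp_pos: [0.507, -0.1782, -0.0084]
tcp_rot: [[-0.018, 1.0, -0.003], [1.0, 0.018, 0.002], [0.002, -0.003, -1.0]]
wrist_force: [0.6, -0.9, 0.4]
width: -0.0004
grasp_force: 0.0
```

```bash
python3 -c "
from h import *
tip();look()"
```

```text
14.7 [ 0.507  -0.1782 -0.0084] [ 0.63 -0.88  0.45]
side 384 [0.029 0.029 0.029 0.03  0.03  0.03  0.03  0.031] x [0.4903 0.5231] y [-0.192  -0.1681]
scene 282 [0.028 0.028 0.029 0.029 0.03  0.031 0.032 0.032] x [0.4899 0.5224] y [-0.1921 -0.1681]
wrist row top x-range [22.8 64.5] y [-14.4  22. ]
  gate 5001 ((-12.417020797729492, 52.28483581542969), (23.230857849121094, 77.44702911376953), 74.53345489501953)
scene row top x-range [106.2 117.7] y [14.9 22.6]
  gate 59 ((-44.558685302734375, 54.82682800292969), (10.408515930175781, 32.37607955932617), 78.36514282226562)
```

{"method": "move_arm", "body": {
  "targets": "-1 4 -0.2 0 0; -1 4 -0.2 0 0; -1 3 -0.2 0 0; -1 3 -0.2 0 0; -1 3 -0.2 0 0; -1 3 -0.2 0 0; -1 3 0 0 0; -1 2 0 0 0"
}}

```text
time_s: 15.9
tcp_pos: [0.5329, -0.1803, -0.0066]
tcp_rot: [[-0.018, 1.0, -0.0], [1.0, 0.018, -0.0], [-0.0, -0.0, -1.0]]
wrist_force: [-0.7, -1.4, 0.5]
width: -0.0002
grasp_force: 0.7
```

{"method": "move_arm", "body": {
  "targets": "-1 3 0.1 0 0; -1 3 0.1 0 0; -1 3 0.1 0 0; -1 3 0.1 0 0; -1 2.8 0.8 0 0; -1 2.8 0.9 0 0; -1 2.8 0.9 0 0; -1 2.8 0.9 0 0"
}}

```text
time_s: 16.9
tcp_pos: [0.5561, -0.1762, -0.0065]
tcp_rot: [[-0.018, 1.0, -0.0], [1.0, 0.018, 0.0], [0.0, -0.0, -1.0]]
wrist_force: [-1.5, 1.1, -0.9]
width: -0.0001
grasp_force: 0.6
```

```bash
python3 -c "
from h import *
print(status.get_obs()['tcp_pos']);look()
grab('wrist','w7.png')"
```

```text
[ 0.5561396  -0.17621451 -0.006502  ]
wrist row top x-range [-43.9  66.3] y [-23.3  22.8]
  gate 2547 ((-3.2405548095703125, 39.47539520263672), (55.6812744140625, 19.638036727905273), 3.3388473987579346)
scene row top x-range [-48.8 116.8] y [-22.8  23.3]
  gate 42 ((-17.449058532714844, 46.065521240234375), (72.57913208007812, 16.739473342895508), 12.164429664611816)
```

View pics/w7.png

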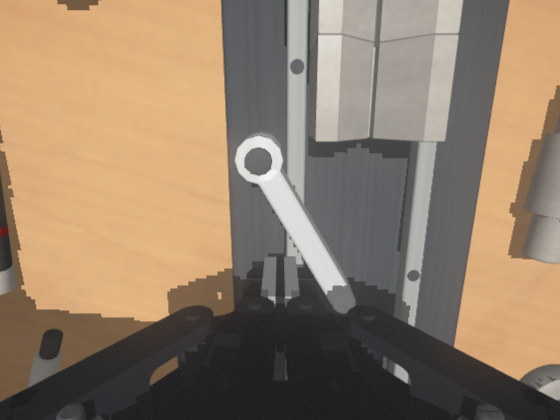

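The keeper has swung to about 30°, pivot (259,158) and tip (343,298), pushed by the fingers at (280,270) as planned. I continue along the arc.

{"method": "move_arm", "body": {
  "targets": "-1 2.5 1.6 0 0; -1 2.5 1.6 0 0; -1 2.5 1.6 0 0; -1 2.5 1.6 0 0; -1 2 2.2 0 0; -1 2 2.2 0 0; -1 2 2.1 0 0; -1 2 2.1 0 0"
}}

```text
time_s: 18.05
tcp_pos: [0.5743, -0.1612, -0.0064]
tcp_rot: [[-0.018, 1.0, 0.0], [1.0, 0.018, -0.0], [-0.0, 0.0, -1.0]]
wrist_force: [-0.5, -1.8, 0.7]
width: 0.0003
grasp_force: 0.7
```

{"method": "move_arm", "body": {
  "targets": "-1 1.4 2.6 0 0; -1 1.4 2.6 0 0; -1 1.4 2.6 0 0; -1 1.3 2.7 0 0; -1 0.8 2 0 0; -1 0.6 2 0 0; -1 0.5 2 0 0; -1 0.4 2 0 0"
}}

```text
time_s: 19.05
tcp_pos: [0.582, -0.1427, -0.0065]
tcp_rot: [[-0.018, 1.0, 0.0], [1.0, 0.018, -0.0], [-0.0, 0.0, -1.0]]
wrist_force: [1.6, -2.5, -0.2]
width: -0.0001
grasp_force: 0.9
```

```bash
cat >> h.py <<'E'
def gate():
    d=grab('wrist');p=pts(d)
    O=np.array([.5898,-.1383]);X=np.array([-.0178,.9998]);Y=np.array([-.9998,-.0178])
    q=p[...,:2]-O; rx=q@X*1e3; ry=q@Y*1e3; z=p[...,2]*1e3
    m=(z>38)&(z<44)&(rx>-60)&(rx<24)&(ry>-30)&(ry<30)
    print(m.sum())
    if m.sum()>30:
        f=cv2.fitLine(np.stack([rx[m],ry[m]],1).astype('float32'),cv2.DIST_HUBER,0,.01,.01).ravel();print('gate line',f,'angle',np.degrees(np.arctan2(abs(f[1]),-f[0]*np.sign(-f[1]))),'x',np.percentile(rx[m],[1,50,99]),'y',np.percentile(ry[m],[1,99]))
    m=(z>44)&(z<49)&(abs(ry)<24)&(rx>-20)&(rx<118);print('tail rear',np.percentile(rx[m],[.5,2]))
E
python3 -c "
from h import *
o=status.get_obs();print(o['tcp_pos'],o['wrist_force']);gate()"
```

```text
[ 0.58195639 -0.14267584 -0.00645289] [ 1.63872966 -2.46135361 -0.15087479]
4222
gate line [ 0.09844007  0.995143   13.201802    0.5922038 ] angle 84.35065 x [ 3.62128863 13.21122061 20.42250495] y [-28.9914347   29.33697084]
tail rear [3.71705271 7.81651976]
```

{"method": "move_arm", "body": {
  "targets": "-1 0.3 1 0 0; -1 0.2 1 0 0; -1 0 0.8 0 0; -1 0 0.8 0 0; -1 0 0.6 0 0; -1 0 0.6 0 0; -1 0 0.5 0 0; -1 0 0 0 0"
}}

```text
time_s: 20.1
tcp_pos: [0.5825, -0.1384, -0.0064]
tcp_rot: [[-0.018, 1.0, 0.0], [1.0, 0.018, -0.001], [-0.001, 0.0, -1.0]]
wrist_force: [0.9, -4.4, -0.4]
width: 0.0003
grasp_force: 2.5
```

{"method": "move_arm", "body": {
  "targets": "-1 0 0.5 0 0; -1 0 0.5 0 0; -1 0 0.5 0 0; -1 0 0.4 0 0; -1 0 0 0 0; -1 0 0 0 0; -1 0 0 0 0; -1 0 0 0 0"
}}

```text
time_s: 21.1
tcp_pos: [0.5825, -0.1384, -0.0064]
tcp_rot: [[-0.019, 1.0, 0.0], [1.0, 0.019, -0.004], [-0.004, 0.0, -1.0]]
wrist_force: [0.3, -10.1, -0.2]
width: 0.0001
grasp_force: 5.1
```

```bash
python3 -c "
from h import *
o=status.get_obs();print(o['tcp_pos'],o['wrist_force']);gate()"
```

```text
[ 0.58251641 -0.13836841 -0.00640651] [  0.30277497 -10.10054173  -0.20668068]
4091
gate line [ 1.2757865e-02 -9.9991864e-01  1.7749723e+01  3.0238461e-01] angle 90.730995 x [ 8.17164681 17.7682438  22.536249  ] y [-29.04123835  29.29201722]
tail rear [ 8.26699197 12.29992598]
```

The keeper has stalled at its limit (10 N, about 90°). I back straight off, lift, and verify.

{"method": "move_arm", "body": {
  "targets": "-1 0 -3 0 0; -1 0 -6 0 0; -1 0 -12 0 0; -1 0 -12 0 0; -1 0 0 0 0; -1 0 0 30 0; -1 0 0 40 0; -1 0 0 30 0"
}}

```text
time_s: 22.15
tcp_pos: [0.5825, -0.1686, 0.095]
tcp_rot: [[-0.018, 1.0, 0.001], [1.0, 0.018, 0.0], [0.0, 0.001, -1.0]]
wrist_force: [-0.2, 0.7, -0.1]
width: 0.0002
grasp_force: 0.0
```

```bash
python3 -c "
from h import *
gate();look();grab('wrist','w8.png');o=status.get_obs();print(o['time_s'],o['wrist_force'],o['tcp_pos'])"
```

```text
1400
gate line [1.7995387e-03 9.9999839e-01 1.7549751e+01 1.2002969e-01] angle 89.89689 x [12.88050013 17.547532   22.33349996] y [-29.01143098  29.32862533]
tail rear [24.82271206 26.08937646]
wrist row top x-range [ 11.8 100.3] y [-23.1  21.5]
  gate 465 ((15.592270851135254, 40.33161926269531), (20.65218162536621, 17.06488037109375), 89.85237121582031)
scene row top x-range [  8. 117.] y [-22.9  23.6]
  gate 42 ((11.25526237487793, 40.80694580078125), (21.039960861206055, 14.6989107131958), 70.6655502319336)
22.35 [-0.71656539  0.07763991  0.10108505] [ 0.58241452 -0.16852085  0.09383362]
```

View pics/w8.png

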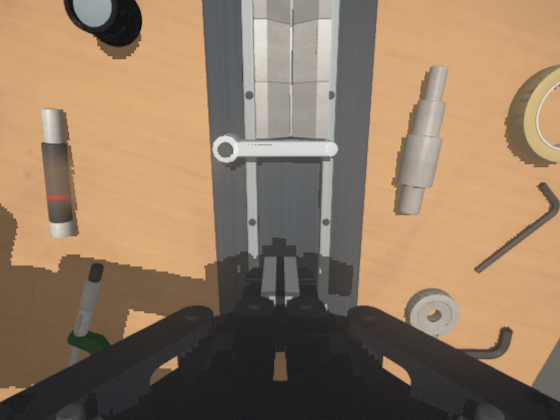

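The keeper lies straight across the channel at 89.9°, from (226,149) to (330,149), just behind the tail. The row is still together and home, and nothing else has moved.

```bash
python3 -c "
from bench import job
print(job.close_job())"
```

```text
the job is handed in; nothing more can be done
None
```

The job is handed in at about 22 s: the row is home against the stop, the keeper is shut at about 90° behind it, nothing round the rail was disturbed, and I had to allow for fingertips sitting about 35 mm above the reported TCP.

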